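# Power up the bench control box and hold its run button

## Robot

A 7-joint arm with a two-finger parallel gripper is mounted at the origin on a cart in front of the work surface, level with it; the furniture and walls round the work are solid. World frame = base frame: x ahead of the robot, y to its left, z up, the work surface at z = 0. Lengths are in mm, angles in degrees, forces in N, time in s.
With the tool pointing down it reaches from about 425 to 925 mm from the base axis. Payload 6.8 kg.
Tool frame: the origin (TCP) lies on the front face of the gripper's body, between the roots of the fingers; the fingertips stand arm.tip_extent ahead of it and the grasp point (between the pads) lies 54 mm ahead of it (arm.tip_extent is the distance from the TCP to the fingertips, in mm); z points along the fingers, y is the line along which they close (so a half turn about z gives the same grasp; the last joint's range is limited). The gripper opens to 85 mm and grips with 20 to 120 N. Pads are 22 mm wide; open, the fingers measure 114 mm over their backs; the gripper's body (76 mm by 85 mm) begins 54 mm behind the grasp point. The pads swing forward as they close: fully open they stand 13 mm farther back than shut.
Start: joints at [66.687, 27.33, 1.283, 89.118, -0.659, 63.558, -4.761], TCP at [198.71, -645.104, 303.908] pointing down, gripper open.
Joint ranges: [-169.35, 169.35], [-19.33, 120.38], [-80.79, 83.38], [13.8, 139.57], [-78.32, 258.32], [9.67, 109.79], [-169.56, 169.56]. Speed limits (degrees/s): [136.94, 136.94, 180, 180, 180, 180, 180].

## Interface

Orientations are given as [roll, pitch, yaw] about the fixed x, y, z axes, in that order (R = Rz(yaw) Ry(pitch) Rx(roll)).
In Python, from bench import arm, eyes, ticket, nets gives the robot as it stands.
- The arm moves only by the tool move_arm, never from a script. Its argument "commands" is a list of rows, each a list of 7 numbers: the closure, from -1 (fully open) to 1 (shut), so that 0 is half open, then the shift along the tool's x, y, z in cm, then the turn, a rotation vector about the tool's x, y, z in rad. A call has exactly 5 rows; each row is the pose to reach, as a shift and turn from the pose commanded when the call began, along the tool's axes at that moment; what a row does not reach only later rows make up. A row lasts 1/12 s, in which the tool goes at most 41.7 mm and 7.16 degrees, less where a joint would pass 70% of its speed; a pose out of reach is approached as far as the arm can. A call with a gripper value outside its range is refused whole. The fingers move at their own pace and stop on an object; "squeeze" is the grip in N (left out, the last holds). Time passes only in rows, so rows that repeat a pose let the fingers close, or fill a call up. It gives the time, the measured TCP pose, the force, the opening and the grip force at its end, in the units of the state.
- arm.get_obs(): the state, without advancing time (a new reading comes with each control period).
- eyes.read_camera(name): name is "side" or "top"; returns (picture, depth): 384x512x3 uint8, blue, green, red; 384x512 float32, mm along the optical axis (not along the pixel's ray), 0 where there is no reading.
- eyes.camera_model(name): a dict with "mtx" (3x3 intrinsics, pixels), "world_from_camera" (4x4, takes a point from camera to world coordinates). Camera axes: x right, y down, z forward; pixel columns grow to the right and rows downward; lengths in mm; the calibration is good to about 2 mm. A picture is of the moment at which its call begins. camera_model takes no time and is no camera call.
- ticket.close_job(): hands the job in; it is judged then, once.
Trained networks look in the newest picture that a camera, given by its name, has taken for a name from the list of things; names that differ only in an ending like _2 or _b are one class to them, and where a whole thing is asked for, a point or a joint stands for the part that bears it (a point fixed in the world has none). Each returns a list of dicts, best first, with "conf" (0 to 1); they miss things now and then, are a little off and sometimes report something else, mostly with a low value. They report only what shows in the picture. A call takes as long as a camera call. They do not tell look-alikes from the thing itself.
- nets.silhouettes(camera, name): "pixels" (384x512 bool, what is visible of it) and "box" ([left, top, right, bottom] in pixels, round what is visible of it).
The state is a dict: "clock": time; "q": joint angles; "qd": joint speeds; "joint_efforts": joint torques, N m; "position": TCP position; "orientation": TCP orientation; "contact_force": force on the tool from outside, world axes, zero at the start; "torque": the same for the moment, N m; "width": finger opening in mm; "grasp_force": force on a finger pad.
Only numpy, scipy, OpenCV 4.12 (cv2) and the standard library are available. Lean on these libraries where they do the work, as an engineer would, in place of code of your own. Each camera call takes 0.05 s, during which the arm holds its last target. There are 200 camera calls.

## Task

Power up the test bench by touch alone: first switch on the mains at the small white square box by pressing down the raised half of its red rocker, next press down the raised half of the blue rocker on the grey control box, and last press the green button right down and keep it there. The program finishes while the green button is still held down. Never press the red button, and do not lift or shift the things standing round about.

Things in the scene. Friction and masses are not known exactly. Their poses are not given: they have to be found in the camera images.
- mains_switch: mains switch: white square box fixed to the table, 86 x 86 x 38 mm, with a red rocker in a black 6 mm high frame on its top; origin at the middle of the box's underside, z up; its -x side points roughly to the left seen from the robot
- mains_rocker (a joint): red rocker paddle of the mains switch, 44 (x) x 28 (y) mm, tilting about the box's y axis 44 mm above the table; 0 = off (the half to the box's -x, with a white bar, on the left seen from the robot, slopes up to 55 mm), 0.35 rad = on (that half level, 47 mm; the other half up). No spring: friction keeps it; about 2 N moves it. Starts at 0 to 0.04; on counts from 0.25
- mains_raised_half (a point): point fixed to the mains switch, on the top of the raised (off) half of the red rocker, 13 mm from its tilt axis and 52 mm above the table; axes as the mains switch's
- control_box: grey remote control box fixed to the table, 110 (x) x 257 (y) x 45 mm; origin at the middle of its underside, x away from the robot, y to the left along its length; its flat top, at 45 mm, carries three units 80 mm apart in one row along y: blue rocker, green button and red button, in any order
- rocker_base: black frame of the blue rocker, 54 (x) x 36 (y) x 6 mm, fixed on the box top; origin at the middle of its underside (45 mm above the table); axes as the box's
- rocker (a joint): blue rocker paddle, 40 (x) x 24 (y) mm, tilting about its frame's y axis 6 mm above the box top; 0 = off (the half nearer the robot, with a white bar, slopes up to 16 mm above the box top), 0.35 rad = fully on (that half level, 9 mm above the box top; the far half up). No spring: friction keeps it; about 2 N moves it. Starts at 0 to 0.04; on counts from 0.25
- rocker_raised_half (a point): point fixed to the frame, on the top of the raised (off) half of the blue rocker, 12 mm from its tilt axis and 13.5 mm above the box top (58.5 mm above the table); axes as the box's
- green_base: black housing of the round green push button with the button in it, 48 mm diameter, 12 mm high, fixed on the box top; origin at the middle of its underside (45 mm above the table)
- green_top (a point): middle of the top face of the green button's cap (32 mm diameter), 22 mm above the box top (67 mm above the table) when out; it moves down with the cap
- green (a joint): travel of the green button: 0 = out, 0.006 m = fully down; a spring pushes it back, 5 N at full travel; the one to press and hold; held down counts from 4.5 mm
- red_base: black housing of the round red push button with the button in it, 48 mm diameter, 12 mm high, fixed on the box top; origin at the middle of its underside (45 mm above the table)
- red_top (a point): middle of the top face of the red button's cap (32 mm diameter), 22 mm above the box top (67 mm above the table) when out; it moves down with the cap
- red (a joint): travel of the red button: 0 = out, 0.006 m = fully down; a spring pushes it back, 5 N at full travel; the one never to press; pressed counts from 2 mm
- flux_tin: small round tin with a blue lid, 28 mm diameter, 28 mm high, loose bystander on the table or the green mat, to be left alone; origin at the middle of its underside
- flux_bottle: cream squeeze bottle with a red tip, 30 mm diameter, 90 mm high, loose bystander on the table or the green mat, to be left alone; origin at the middle of its underside
- tape: roll of green tape, 82 mm diameter, 36 mm high, loose bystander on the table or the green mat, to be left alone; origin at the middle of its underside
- solder: solder reel, 58 mm diameter, 36 mm high, loose bystander on the table or the green mat, to be left alone; origin at the middle of its underside
- pliers: black-handled long-nose pliers, 58 x 164 x 17 mm, lying flat, loose bystander on the table or the green mat, to be left alone; origin at the middle of its underside
There are look-alikes about, which are no part of the job. Leave any purple look-alike of the mains_switch alone.

How it is judged (in metres and radians):
On the way, in this order (a step that is already met when the one before it is completed fails the run):
1. the mains switch's red rocker is switched on (value of joint mains_rocker above 0.25 rad), for 0.2 s.
2. then the blue rocker on the control box is switched on (value of joint each of mains_rocker, rocker above 0.25 rad), for 0.2 s.
At the end, for the whole second after the job is handed in: the red mains rocker and the blue rocker are both on (each over 0.25 rad), the fingers hold the green button at least 4.5 mm down with more than 1.5 N, the red button is out, and every bystander is within 30 mm of where it began (all of step 2 and value of joint green above 0.0045 m and contact force between the fingers and green_base above 1.5 N and value of joint red below 0.002 m and distance of each of flux_tin, flux_bottle, tape, solder, pliers from where it was at the start of the episode below 0.03 m); the arm keeps its last pose, push and grip.
It fails at once if the blue rocker is switched on before the mains (value of joint rocker above 0.2 rad and value of joint mains_rocker below 0.2 rad).
It fails at once if the green button is pressed before both rockers are on (value of joint green above 0.002 m and value of joint any of rocker, mains_rocker below 0.2 rad).
It fails at once if the red button is pressed (value of joint red above 0.002 m).
It fails at once if a bystander is shifted, tipped or carried more than 30 mm (distance of any of flux_tin, flux_bottle, tape, solder, pliers from where it was at the start of the episode above 0.03 m).
It fails at once if a bystander is lifted, or the bottle knocked over (height (world z) of any of flux_tin, flux_bottle, tape, solder, pliers above 0.015 m or angle between flux_bottle's own z axis and vertical above 0.5 rad).
It also fails if it takes over 40 s, if anything falls off the work surface, if the arm or the gripper's body presses on something with over 40 N, if the wrist force passes 120 N, or if a joint passes its speed limit or range.

## Working session

There is one attempt and no reset: what is moved stays moved. The work goes in short steps, Python scripts to look and compute and a tool call to move; the robot and the scene stay as the last step left them, time stands still between calls to the robot, and variables do not carry over. Pictures are saved under pics/ and viewed, at most 10 in all, crops included, and the job is handed in when it is done.

Besides the shell and the picture viewer there is one more tool, called after "Call:" in YAML: its name, and indented under it one key for each argument. move_arm: Moves the arm, as the interface text tells. Its arguments: {"type":"object","properties":{"commands":{"type":"array"},"squeeze":{"type":"number"}},"required":["commands"]}

```bash
mkdir -p pics
python3 - <<'E'
from bench import arm, eyes
import cv2
o=arm.get_obs();print(o, getattr(arm,'tip_extent',None))
for n in("side","top"):
    p,d=eyes.read_camera(n);cv2.imwrite(f"pics/{n}0.png",p);m=eyes.camera_model(n);print(n,m["mtx"].round(1).tolist(),m["world_from_camera"].round(3).tolist())
E
```

```text
{'clock': 0.0, 'q': array([66.68827048, 27.37468954,  1.27964418, 89.18015694, -0.65959589,
       63.5574358 , -4.76022529]), 'qd': array([-0.0248867 , -0.03797506,  0.12814238, -0.01246396,  0.02404635,
       -0.03699123, -0.04525614]), 'joint_efforts': array([-7.92009837e-05, -5.96452832e+01,  1.60824817e+00, -2.81201470e+01,
        1.25735908e-02,  9.50448884e-03, -3.47862760e-05]), 'position': array([ 198.54053678, -644.6444826 ,  302.92482183]), 'orientation': array([-1.79895283e+02,  7.01749270e-03,  1.71203146e+01]), 'contact_force': array([-0.13013335, -0.308852  , -0.61525196]), 'torque': array([ 0.02549813, -0.07901314, -0.03469305]), 'grasp_force': 0.0, 'width': 85.19191482644484} 72.6
side [[400.2, 0.0, 251.6], [0.0, 400.2, 192.2], [0.0, 0.0, 1.0]] [[1.0, -0.008, 0.002, 548.768], [-0.006, -0.559, 0.829, -1142.206], [-0.005, -0.829, -0.559, 725.273], [0.0, 0.0, 0.0, 1.0]]
top [[452.2, 0.0, 252.7], [0.0, 452.2, 191.6], [0.0, 0.0, 1.0]] [[-0.011, -0.993, 0.115, 387.545], [-1.0, 0.011, 0.001, -163.053], [-0.002, -0.115, -0.993, 1492.7], [0.0, 0.0, 0.0, 1.0]]
```

View pics/top0.png

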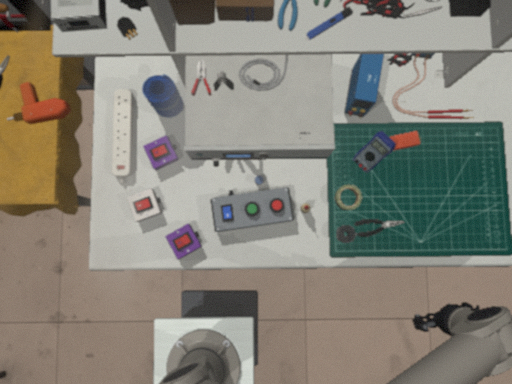

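View pics/side0.png

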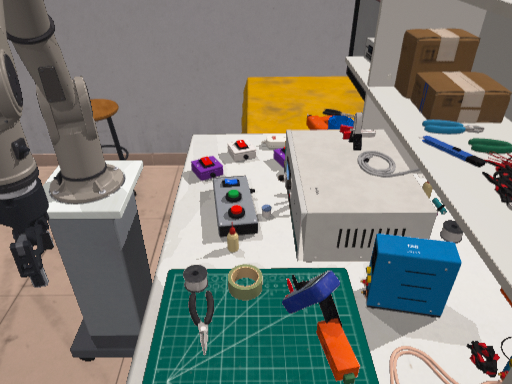

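Top view: white-bodied box at (145,205) with the red rocker is the mains switch. The purple boxes at (160,152) and (183,241) are look-alikes. The control box carries blue (228,212), green (252,209) and red (277,205). The bottle is at (306,208) and the tin at (262,180).

```bash
cat > h.py <<'E'
import numpy as np, cv2
from bench import arm, eyes, nets, ticket
def plane(cam,uv,z):
    m=eyes.camera_model(cam);T=m["world_from_camera"]
    r=T[:3,:3]@np.linalg.inv(m["mtx"])@np.r_[uv,1.];o=T[:3,3]
    return o+r*(z-o[2])/r[2]
def world(cam,u,v,d):
    m=eyes.camera_model(cam);T=m["world_from_camera"]
    return (T[:3,:3]@(np.linalg.inv(m["mtx"])@np.r_[u,v,1.]*d)+T[:3,3])
E
python3 - <<'E'
from h import *
p,d=eyes.read_camera("top")
cv2.imwrite("pics/crop.png",cv2.resize(p[130:265,120:320],None,fx=4,fy=4,interpolation=cv2.INTER_CUBIC))
for n,z in [("mains_switch",38),("mains_rocker",48),("control_box",45),("rocker_base",51),("rocker",54),("green_base",57),("red_base",57),("flux_bottle",45),("flux_tin",28),("tape",36)]:
    for s in nets.silhouettes("top",n)[:3]:
        if s["conf"]<.3: continue
        k=s["pixels"];v,u=np.nonzero(k);rc=cv2.minAreaRect(np.c_[u,v].astype(np.float32))
        c=rc[0];dd=np.median(d[k]);
        print(n,round(s["conf"],2),"px",np.round(c,1),np.round(rc[1],1),round(rc[2],1),"xyz",plane("top",c,z).round(1),"zmed",world("top",*c,dd)[2].round(1))
hsv=cv2.cvtColor(p,cv2.COLOR_BGR2HSV)
for n,(u,v),h,z in [("mainsred",(143,205),(0,),47),("blue",(228,212),(110,),53),("green",(252,209),(65,),67),("red",(277,205),(0,),67)]:
    dh=np.abs((hsv[...,0].astype(int)-h[0]+90)%180-90)
    k=((dh<18)&(hsv[...,1]>120)&(hsv[...,2]>60)).astype(np.uint8);_,l,st,c=cv2.connectedComponentsWithStats(k)
    i=min(range(1,len(c)),key=lambda i:np.hypot(*(c[i]-(u,v)))+(st[i,4]<20)*99)
    print(n,c[i].round(1),st[i],plane("top",c[i],z).round(1),"z",world("top",*c[i],np.median(d[l==i]))[2].round(1))
E
```

```text
mains_switch 0.79 px [145. 204.] [27.8 31.6] 71.6 xyz [519.8 186.7  38. ] zmed 39.1
mains_switch 0.72 px [184.2 240.6] [28.9 31.6] 62.1 xyz [401.   59.4  38. ] zmed 38.8
mains_switch 0.65 px [161.1 152.1] [27.7 27.7] 65.6 xyz [689.8 136.9  38. ] zmed 39.6
mains_rocker 0.63 px [251.5 208.5] [8.5 8.5] 45.0 xyz [ 500.7 -157.2   48. ] zmed 67.1
mains_rocker 0.54 px [142.1 204.2] [ 8.5 13.9] 71.6 xyz [518.5 193.8  48. ] zmed 48.1
mains_rocker 0.47 px [181.9 240.8] [ 7.6 12.5] 63.4 xyz [400.2  65.1  48. ] zmed 48.8
control_box 0.95 px [251.2 206.9] [39.1 79.6] 82.4 xyz [ 506.1 -156.1   45. ] zmed 45.1
rocker_base 0.69 px [226.4 212.2] [16.1 10.4] 84.3 xyz [489.6 -76.8  51. ] zmed 52.1
rocker_base 0.46 px [251.5 208.5] [9. 9.] 90.0 xyz [ 500.4 -157.2   51. ] zmed 66.7
rocker 0.71 px [145.  204.1] [28.8 32.3] 68.2 xyz [518.1 182.8  54. ] zmed 38.8
rocker 0.42 px [226.8 212.3] [11.2  6.8] 76.0 xyz [488.9 -78.4  54. ] zmed 55.3
green_base 0.43 px [252. 209.] [14. 14.] 90.0 xyz [ 498.4 -158.8   57. ] zmed 60.5
red_base 0.66 px [276. 205.] [14. 14.] 90.0 xyz [ 510.3 -235.4   57. ] zmed 59.8
red_base 0.33 px [258.5 179.5] [7. 7.] 90.0 xyz [ 592.9 -180.6   57. ] zmed 28.1
flux_tin 0.64 px [258.5 180. ] [8. 7.] 90.0 xyz [ 595.4 -181.    28. ] zmed 27.7
tape 0.88 px [347.5 197.5] [25. 27.] 90.0 xyz [ 533.9 -468.2   36. ] zmed 35.0
mainsred [144.1 203.9] [138 199  12  11  77] [519.4 187.5  47. ] z 47.2
blue [226.9 211.8] [223 206   9  13  88] [490.7 -78.7  53. ] z 53.7
green [253. 208.] [253 208   1   1   1] [ 500.7 -162.    67. ] z 66.8
red [276.6 204.6] [272 200  10  10  85] [ 510.6 -236.6   67. ] z 66.1
```

View pics/crop.png

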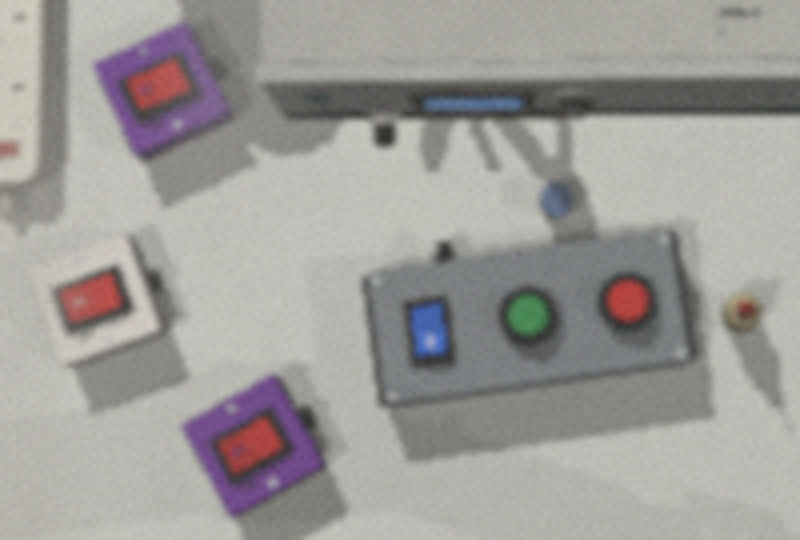

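In the crop, the white box at (98,300) has a white bar on its left end and no purple, so it is the mains switch. The blue rocker is at (430,330), green at (527,315) and red at (628,300). Mains raised half is about (516,200) and the blue raised half about (479,-80). Green is about (500,-158) and box yaw is 7°. Spacing blue to red is 159 mm, as it should be.

Call:
move_arm:
  commands:
    - [1,41,-39,0,0,0,0]
    - [1,41,-39,0,0,0,0]
    - [1,41,-39,0,0,0,0]
    - [1,41,-39,0,0,0,0]
    - [1,41,-39,0,0,0,0]
  squeeze: 40

```text
clock: 1.07
position: [301.3, -461.7, 304.1]
orientation: [180.0, -0.0, 17.1]
contact_force: [0.6, 0.1, 0.1]
width: 25.9
grasp_force: 0.0
```

Call:
move_arm:
  commands:
    - [1,28,-29,0,0,0,0]
    - [1,28,-29,0,0,0,0]
    - [1,28,-29,0,0,0,0]
    - [1,28,-29,0,0,0,0]
    - [1,28,-29,0,0,0,0]

```text
clock: 1.48
position: [395.4, -275.8, 304.3]
orientation: [180.0, -0.0, 17.1]
contact_force: [0.9, 0.4, 0.5]
width: -0.2
grasp_force: 0.0
```

```bash
cat >> h.py <<'E'
def shift(t,yaw=None):
    from scipy.spatial.transform import Rotation as R
    o=arm.get_obs();r=R.from_euler("xyz",o["orientation"],degrees=True)
    print("tip",arm.tip_extent,"w",o["width"],"pos",o["position"].round(1),"cm",(r.inv().apply(np.array(t)-o["position"])/10).round(2))
E
python3 -c "
from h import *
shift((514,202,200))"
```

```text
tip 72.6 w -0.2042463853691056 pos [ 395.4 -275.8  304.3] cm [ 25.39 -42.18  10.41]
```

Call:
move_arm:
  commands:
    - [1,25.4,-42.2,0,0,0,0]
    - [1,25.4,-42.2,0,0,0,0]
    - [1,25.4,-42.2,0,0,0,0]
    - [1,25.4,-42.2,0,0,0,0]
    - [1,25.4,-42.2,0,0,0,0]

```text
clock: 1.9
position: [445.1, -73.5, 304.4]
orientation: [180.0, -0.1, 17.1]
contact_force: [1.8, -0.3, -1.0]
width: -0.0
grasp_force: 0.0
```

```bash
python3 -c "
from h import *
shift((514,202,160))"
```

```text
tip 72.6 w -0.02014277038253302 pos [445.1 -73.5 304.4] cm [ 14.67 -24.32  14.43]
```

Call:
move_arm:
  commands:
    - [1,14.7,-24.3,2,0,0,0]
    - [1,14.7,-24.3,4,0,0,0]
    - [1,14.7,-24.3,6,0,0,0]
    - [1,14.7,-24.3,8,0,0,0]
    - [1,14.7,-24.3,10,0,0,0]

```text
clock: 2.32
position: [494.4, 120.0, 250.9]
orientation: [180.0, -0.2, 17.1]
contact_force: [1.1, 0.1, -0.1]
width: -0.4
grasp_force: 0.0
```

```bash
python3 -c "
from h import *
shift((514,202,150))"
```

```text
tip 72.6 w -0.3604502891968066 pos [494.4 120.  250.9] cm [ 4.25 -7.26 10.11]
```

Call:
move_arm:
  commands:
    - [1,4.2,-7.3,2,0,0,0]
    - [1,4.2,-7.3,5,0,0,0]
    - [1,4.2,-7.3,8,0,0,0]
    - [1,4.2,-7.3,10,0,0,0]
    - [1,4.2,-7.3,10,0,0,0]

```text
clock: 2.73
position: [509.2, 199.6, 145.4]
orientation: [180.0, 0.5, 17.3]
contact_force: [-0.1, -0.1, 0.1]
width: 0.0
grasp_force: 0.0
```

Run:
```python
from h import *
shift((514,202,127))
p,d=eyes.read_camera("side");a=cv2.resize(p[100:200,180:300],None,fx=4.5,fy=4.5,interpolation=cv2.INTER_CUBIC)
cv2.imwrite("pics/a.png",a)
```

```text
tip 72.6 w 0.003655626076830148 pos [509.2 199.6 145.4] cm [ 0.54 -0.09  1.84]
```

View pics/a.png

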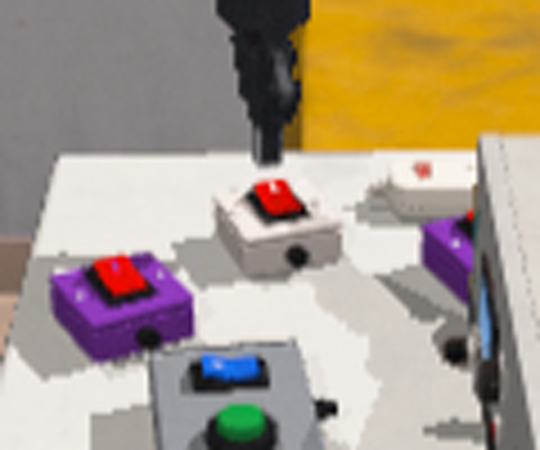

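The fingertip hangs over the left end (white bar) of the red rocker on the white box, crop (268,160) above (275,190), about 20 mm clear. I press now.

Call:
move_arm:
  commands:
    - [1,0.5,-0.1,1,0,0,0]
    - [1,0.5,-0.1,1.6,0,0,0]
    - [1,0.5,-0.1,2.0,0,0,0]
    - [1,0.5,-0.1,2.3,0,0,0]
    - [1,0.5,-0.1,2.4,0,0,0]

```text
clock: 3.2
position: [516.6, 201.6, 126.2]
orientation: [180.0, -0.0, 17.1]
contact_force: [-1.3, -0.1, -0.5]
width: 0.0
grasp_force: 0.0
```

Call:
move_arm:
  commands:
    - [1,-0.2,0,0.2,0,0,0]
    - [1,-0.2,0,0.4,0,0,0]
    - [1,-0.2,0,0.6,0,0,0]
    - [1,-0.2,0,0.7,0,0,0]
    - [1,-0.2,0,0.7,0,0,0]

```text
clock: 3.62
position: [514.6, 201.9, 119.7]
orientation: [-180.0, -0.0, 17.1]
contact_force: [-1.1, 0.5, 7.1]
width: 0.0
grasp_force: 3.6
```

Call:
move_arm:
  commands:
    - [1,0,0,0.1,0,0,0]
    - [1,0,0,0.15,0,0,0]
    - [1,0,0,0.2,0,0,0]
    - [1,0,0,0.2,0,0,0]
    - [1,0,0,0.2,0,0,0]

```text
clock: 4.03
position: [514.6, 202.0, 119.4]
orientation: [180.0, -0.1, 17.1]
contact_force: [-7.7, -3.1, 25.5]
width: 0.3
grasp_force: 12.9
```

The rocker is bottomed: 25 N with no further travel. I lift and move off, then verify.

Call:
move_arm:
  commands:
    - [1,0,0,-1,0,0,0]
    - [1,0,0,-3,0,0,0]
    - [1,0,0,-5,0,0,0]
    - [1,-3,5,-5,0,0,0]
    - [1,-5,9,-5,0,0,0]

```text
clock: 4.45
position: [497.3, 121.9, 168.4]
orientation: [-179.9, -0.2, 17.4]
contact_force: [0.8, -1.4, -0.7]
width: -0.2
grasp_force: 0.0
```

Run:
```python
from h import *
shift((477,-80.5,150))
p,d=eyes.read_camera("side");a=cv2.resize(p[100:200,180:300],None,fx=4.5,fy=4.5,interpolation=cv2.INTER_CUBIC)
cv2.imwrite("pics/b.png",a)
```

```text
tip 72.6 w -0.15918457343477396 pos [497.3 121.9 168.4] cm [-8.   18.71  1.79]
```

View pics/b.png

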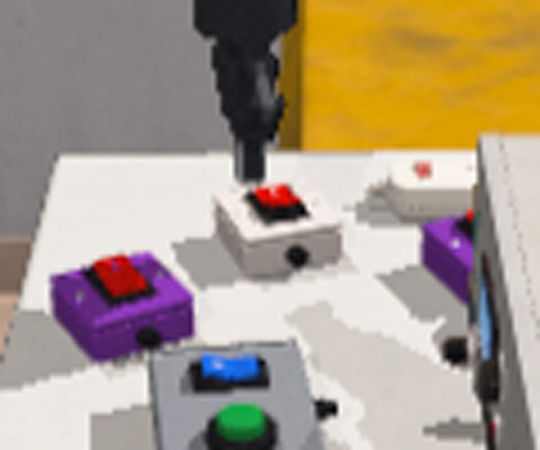

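The near half of the red rocker at crop (275,197) now stands up, so the mains is on. Next is blue.

Call:
move_arm:
  commands:
    - [1,-6.9,16.9,0,0,0,0]
    - [1,-6.9,16.9,0,0,0,0]
    - [1,-6.9,16.9,0,0,0,0]
    - [1,-6.9,16.9,0,0,0,0]
    - [1,-6.9,16.9,1,0,0,0]

```text
clock: 4.92
position: [480.2, -68.3, 157.7]
orientation: [179.8, 0.0, 16.7]
contact_force: [0.0, -1.8, -1.3]
width: 0.3
grasp_force: 0.0
```

Call:
move_arm:
  commands:
    - [1,0,0,0.5,0,0,0]
    - [1,0,0,1,0,0,0]
    - [1,0,0,1,0,0,0]
    - [1,0,0,1,0,0,0]
    - [1,0,0,1,0,0,0]

```text
clock: 5.33
position: [481.0, -60.0, 147.1]
orientation: [-180.0, -0.0, 17.3]
contact_force: [0.3, 0.3, -0.1]
width: -0.0
grasp_force: 0.0
```

Run:
```python
from h import *
shift((477,-80.5,133))
p,d=eyes.read_camera("side");a=cv2.resize(p[110:230,180:300],None,fx=4.5,fy=4.5,interpolation=cv2.INTER_CUBIC)
cv2.imwrite("pics/c.png",a)
```

```text
tip 72.6 w -0.042389148220637586 pos [481.  -60.  147.1] cm [-0.99  1.84  1.41]
```

View pics/c.png

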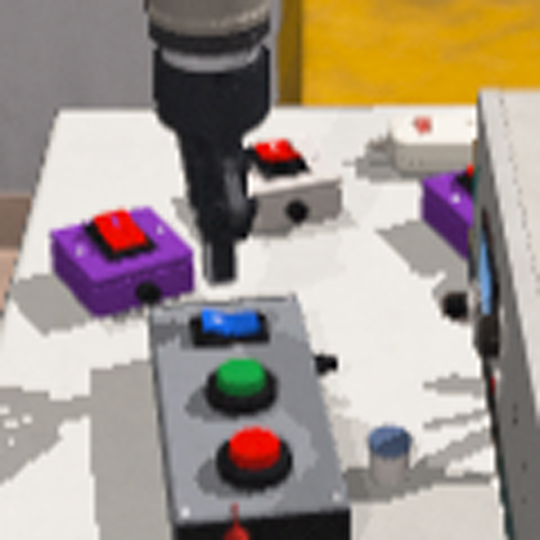

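The tip at crop (220,275) is about 20 mm left of the blue rocker at (232,322). I correct by -1.0, +1.85 cm and go down.

Call:
move_arm:
  commands:
    - [1,-1,1.85,0,0,0,0]
    - [1,-1,1.85,0,0,0,0]
    - [1,-1,1.85,0.5,0,0,0]
    - [1,-1,1.85,0.8,0,0,0]
    - [1,-1,1.85,0.8,0,0,0]

```text
clock: 5.8
position: [476.4, -81.5, 138.4]
orientation: [-180.0, 0.0, 17.2]
contact_force: [-0.8, 0.5, 0.1]
width: -0.1
grasp_force: 0.0
```

Call:
move_arm:
  commands:
    - [1,0,0,0.3,0,0,0]
    - [1,0,0,0.6,0,0,0]
    - [1,0,0,0.9,0,0,0]
    - [1,0,0,1.0,0,0,0]
    - [1,0,0,1.0,0,0,0]

```text
clock: 6.22
position: [476.3, -82.3, 128.6]
orientation: [-180.0, 0.0, 17.1]
contact_force: [-0.6, 0.4, -0.4]
width: -0.2
grasp_force: 0.0
```

Call:
move_arm:
  commands:
    - [1,0,0,0.1,0,0,0]
    - [1,0,0,0.2,0,0,0]
    - [1,0,0,0.3,0,0,0]
    - [1,0,0,0.4,0,0,0]
    - [1,0,0,0.4,0,0,0]

```text
clock: 6.63
position: [476.5, -82.4, 126.5]
orientation: [179.9, 0.0, 17.1]
contact_force: [-8.7, 0.2, 21.9]
width: -0.2
grasp_force: 10.7
```

The blue rocker is bottomed at tip 54 mm, its level height. I lift, check it, and head for green.

Call:
move_arm:
  commands:
    - [1,0,0,-1,0,0,0]
    - [1,0,0,-3,0,0,0]
    - [1,0,0,-4,0,0,0]
    - [1,0,4,-4,0,0,0]
    - [1,0,7,-4,0,0,0]

```text
clock: 7.05
position: [498.5, -150.1, 166.4]
orientation: [179.9, -0.2, 17.3]
contact_force: [-0.4, -1.8, -0.9]
width: 0.3
grasp_force: 0.0
```

Call:
move_arm:
  commands:
    - [1,0,0,0,0,0,0]
    - [1,0,0,0,0,0,0]
    - [1,0,0,0,0,0,0]
    - [1,0,0,0,0,0,0]
    - [1,0,0,0,0,0,0]

```text
clock: 7.47
position: [497.0, -148.1, 164.9]
orientation: [-180.0, 0.0, 17.2]
contact_force: [-0.2, 0.6, -0.1]
width: -0.1
grasp_force: 0.0
```

Run:
```python
from h import *
shift((500,-158,145))
p,d=eyes.read_camera("side");a=cv2.resize(p[110:230,180:300],None,fx=4.5,fy=4.5,interpolation=cv2.INTER_CUBIC)
cv2.imwrite("pics/d.png",a)
```

```text
tip 72.6 w -0.11067739319003028 pos [ 497.  -148.1  164.9] cm [-0.    1.04  1.99]
```

View pics/d.png

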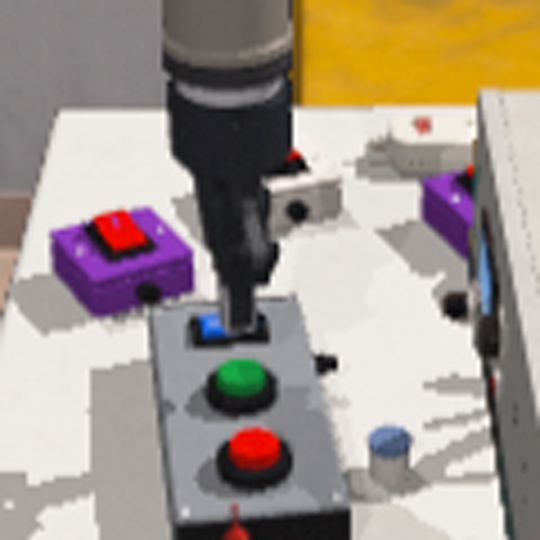

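The finger hides part of the blue rocker at crop (225,327), so I check its tilt in the top camera's depth. The tip is about 1 cm short of green.

Run:
```python
from h import *
p,d=eyes.read_camera("top")
for v in range(203,222): print(v,[int(round(world("top",u,v,d[v,u])[2])) for u in range(221,234)])
p,d=eyes.read_camera("side");print([ (v,[int(round(world("side",u,v,d[v,u])[2])) for u in range(222,242,1)]) for v in (180,181,182,183,184)])
```

```text
203 [45, 48, 43, 42, 47, 451, 491, 493, 491, 492, 490, 491, 490]
204 [45, 47, 46, 43, 39, 451, 492, 493, 493, 489, 497, 490, 490]
205 [51, 54, 53, 57, 51, 450, 494, 490, 495, 490, 495, 494, 491]
206 [48, 52, 49, 49, 47, 447, 490, 492, 493, 491, 494, 492, 491]
207 [48, 48, 60, 59, 65, 441, 493, 492, 493, 493, 494, 491, 497]
208 [59, 45, 61, 61, 59, 440, 493, 493, 494, 493, 492, 496, 496]
209 [53, 51, 60, 60, 53, 60, 491, 494, 489, 493, 497, 499, 503]
210 [48, 51, 53, 57, 57, 55, 490, 495, 490, 492, 497, 498, 508]
211 [43, 1493, 56, 59, 59, 55, 492, 491, 492, 496, 504, 505, 508]
212 [53, 52, 52, 56, 53, 58, 488, 491, 492, 494, 503, 506, 514]
213 [43, 49, 58, 52, 58, 57, 492, 491, 494, 503, 506, 511, 513]
214 [45, 49, 46, 52, 53, 54, 57, 491, 493, 504, 509, 510, 513]
215 [46, 48, 50, 56, 53, 56, 61, 492, 493, 507, 510, 516, 518]
216 [41, 48, 46, 53, 49, 57, 58, 492, 495, 505, 512, 517, 525]
217 [47, 44, 46, 49, 55, 55, 59, 485, 501, 509, 511, 522, 526]
218 [48, 45, 45, 55, 49, 56, 55, 496, 504, 511, 520, 525, 528]
219 [50, 47, 52, 45, 49, 49, 47, 494, 507, 512, 516, 525, 530]
220 [49, 48, 49, 47, 46, 50, 49, 495, 509, 520, 523, 528, 531]
221 [42, 48, 45, 50, 44, 44, 50, 500, 509, 519, 523, 534, 532]
[(180, [42, 44, 54, 53, 52, 51, 52, 105, 108, 109, 109, 104, 108, 107, 102, 52, 48, 42, 45, 44]), (181, [47, 51, 50, 52, 50, 50, 53, 102, 103, 105, 104, 104, 102, 105, 98, 45, 48, 42, 42, 43]), (182, [47, 50, 51, 51, 52, 53, 51, 98, 98, 103, 102, 99, 99, 100, 93, 47, 48, 42, 41, 43]), (183, [43, 49, 46, 52, 53, 52, 53, 52, 95, 97, 98, 94, 93, 93, 47, 45, 50, 46, 41, 43]), (184, [45, 50, 48, 50, 52, 52, 50, 49, 90, 89, 90, 47, 45, 45, 45, 47, 49, 44, 44, 44])]
```

Call:
move_arm:
  commands:
    - [1,0,1.0,0,0,0,0]
    - [1,0,1.0,0.5,0,0,0]
    - [1,0,1.0,1,0,0,0]
    - [1,0,1.0,1.5,0,0,0]
    - [1,0,1.0,1.5,0,0,0]

```text
clock: 8.03
position: [499.3, -158.7, 148.6]
orientation: [-179.9, 0.1, 17.1]
contact_force: [0.3, 0.5, -0.6]
width: 0.0
grasp_force: 0.0
```

The far half reads 60 mm and the near half 53 mm, so the blue rocker is on. I press green.

Call:
move_arm:
  commands:
    - [1,0,0,0.4,0,0,0]
    - [1,0,0,0.8,0,0,0]
    - [1,0,0,1.2,0,0,0]
    - [1,0,0,1.5,0,0,0]
    - [1,0,0,1.5,0,0,0]

```text
clock: 8.45
position: [500.2, -158.8, 134.7]
orientation: [-180.0, -0.0, 17.1]
contact_force: [-0.4, -0.1, 4.3]
width: 0.1
grasp_force: 2.1
```

Call:
move_arm:
  commands:
    - [1,0,0,0.1,0,0,0]
    - [1,0,0,0.1,0,0,0]
    - [1,0,0,0.15,0,0,0]
    - [1,0,0,0.15,0,0,0]
    - [1,0,0,0.15,0,0,0]

```text
clock: 8.87
position: [500.2, -158.8, 133.7]
orientation: [180.0, -0.0, 17.1]
contact_force: [-0.8, 1.0, 5.7]
width: 0.1
grasp_force: 2.5
```

A touch more, so that it sits firmly on its stop.

Call:
move_arm:
  commands:
    - [1,0,0,0.1,0,0,0]
    - [1,0,0,0.1,0,0,0]
    - [1,0,0,0.1,0,0,0]
    - [1,0,0,0.1,0,0,0]
    - [1,0,0,0.1,0,0,0]

```text
clock: 9.28
position: [500.2, -158.8, 133.5]
orientation: [180.0, -0.0, 17.1]
contact_force: [-4.2, 1.4, 14.3]
width: -0.2
grasp_force: 7.3
```

The button is bottomed at 14 N, held, so I hand in.

```bash
python3 -c "
from bench import ticket
print(ticket.close_job())"
```

```text
the job is handed in; nothing more can be done
None
```

I switched on the mains, then the blue rocker, and handed the job in at about 9.3 s with the green button held on its stop at about 14 N. The red button and the bystanders were not touched, but the hand-in returned no verdict.

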